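# Clamp the battery and hold in the charger's reset button

## Robot

A 6-joint arm with a two-finger parallel gripper is mounted at the origin on the work surface. World frame = base frame: x ahead of the robot, y to its left, z up, the work surface at z = 0. Lengths are in m, angles in rad, forces in N, time in s.
With the tool pointing down it reaches from about 0.25 to 0.725 m from the base axis. Payload 4 kg.
Tool frame: the origin (TCP) lies on the centre line of the jaws, within the pads' length; the fingertips stand 14 mm ahead of it and the grasp point (between the pads) lies 5 mm behind it; z points along the fingers, x is the direction in which the jaws open and shut, and the axes are right-handed (so a half turn about z gives the same grasp; the last joint's range is limited). The gripper opens to 85 mm and grips with 20 to 120 N. Pads are 22 mm wide; open, the fingers measure 114 mm over their backs; the gripper's body (76 mm by 85 mm) begins 54 mm behind the grasp point. The pads swing forward as they close: fully open they stand 13 mm farther back than shut.
Start: joints at [-1.281, 0.241, 0.005, 1.335, 0, 1.571], TCP at [0.143, -0.479, 0.245] pointing down, gripper open.
Joint ranges: [-2.72, 2.72], [-1.05, 1.87], [-1.09, 1.28], [-1.99, 2.15], [-1.42, 1.44], [-3.14, 3.14]. Speed limits (rad/s): [2.79, 2.79, 3.14, 3.14, 3.14, 3.14].

## Interface

Orientations are given as a unit quaternion [x, y, z, w].
In Python, from workcell import bot gives the robot as it stands.
- The arm moves only by the tool play_rows, never from a script. Its argument "motion" is a list of rows, each an object with "fingers": the closure, from -1 (fully open) to 1 (shut), so that 0 is half open; "translation": the shift along the tool's x, y, z in cm, a list of three; "roll": the turn about the tool's z in degrees. A call has 1 to 20 rows; each row is the pose to reach, as a shift and turn from the pose commanded when the call began, along the tool's axes at that moment; what a row does not reach only later rows make up. A row lasts 1/12 s, in which the tool goes at most 41.7 mm and 7.16 degrees, less where a joint would pass 70% of its speed; a pose out of reach is approached as far as the arm can. A call with a gripper value outside its range is refused whole. The fingers move at their own pace and stop on an object; the grip force is fixed at half the most. Time passes only in rows, so rows that repeat a pose let the fingers close. It gives the time, the measured TCP pose, the force and the opening at its end, in the units of the state.
- bot.get_obs(): the state, without advancing time (a new reading comes with each control period).
- bot.camera(name): name is "side" or "top" or "wrist"; returns a dict with "pixels" (480x640x3 uint8, red, green, blue), "intrinsics" (3x3 intrinsics, pixels), "world_to_cam" (4x4, takes a point from world to camera coordinates). Camera axes: x right, y down, z forward; pixel columns grow to the right and rows downward; lengths in m; the calibration is good to about 2 mm. The wrist camera is an equidistant fisheye: a pixel r from the principal point sees the ray r / f radians off the axis. A picture is of the moment at which its call begins. There is no depth.
- bot.job_done(): hands the job in, once; it reports no verdict.
The state is a dict: "clock": time; "joint_pos": joint angles; "joint_vel": joint speeds; "tau": joint torques, N m; "eef_pos": TCP position; "tool_rot": TCP orientation; "ft_force": force on the tool from outside, world axes, zero at the start; "ft_torque": the same for the moment, N m; "grip_width": finger opening in m.
Only numpy, scipy, OpenCV 4.12 (cv2) and the standard library are available. Lean on these libraries where they do the work, as an engineer would, in place of code of your own. Each camera call takes 0.05 s, during which the arm holds its last target. There are 200 camera calls.

## Task

Get the battery dock ready to reset: first press the raised hold-down clamp over the battery down until its catch holds it by itself. Then take the straight square-handled reset pin out of the wooden block, reach it down through the round hole in the top of the charger and push the recessed button fully in with it; finish while still gripping the pin and holding the button down. Leave the other tools in the block and do not disturb the other things on the bench.

Things in the scene. Friction and masses are not known exactly. Their poses are not given: they have to be found in the camera images.
- clamp (a joint): angle (rad) of the hold-down clamp: a steel bar hinged at the back of the dock, above the battery, with a flat square pad at its free front end. 0 = raised 0.52 rad above level by its spring (as at the start), 0.52 = fully down, bar level. Resists with up to about 8 N at the pad; past about 0.45 rad it snaps down by itself and is held at 0.52 against about 4 N
- clamp_pad (a point): centre of the top face of the clamp's pad, a steel plate 48 x 48 x 8 mm, 143 mm in front (dock -x) of the hinge. Raised, it lies about 210 mm above the bench, tilted 0.52 rad (front edge high); it swings down in an arc and ends level, 139 mm above the bench, at (-55, 60) mm in the dock's x, y axes. Its own z axis is not the pad's normal
- dock: the battery dock, fixed to the bench: dark steel base 200 (x) x 240 (y) mm; on its -y half a grey charger box 170 x 110 mm, top 110 mm above the bench; on its +y half, under the clamp, a black battery 152 x 89 mm, top 104 mm up (its two terminals 115). Origin on the bench in the dock's middle; x points to the clamp's hinge at the back, y from charger to battery. The hinge cheeks reach 154 mm up
- hole (a point): centre of the mouth of the round hole in the charger's flat top, 16 mm across, framed by a thin square metal bezel 40 mm wide, 110 mm above the bench, at (-40, -60) mm in the dock's x, y axes. The hole goes straight down; the white reset button (13 mm across) is at its bottom, its top 32 mm below the mouth when out, 37 mm when fully in
- reset_button (a joint): travel (m) of the recessed reset button: 0 = out, 0.005 = fully in. A spring pushes it back out: 2 N to start it, 5 N to hold it fully in
- block: the wooden block, fixed to the bench, 60 (x) x 220 (y) x 90 mm high, with three upright holes of 10 mm in a row along its y, 70 mm apart, the middle one at its centre; origin at the centre of its underside. A tool stands in each hole; which is where varies
- pin_grip (a point): centre of the handle of the reset pin, which stands upright in one of the block's holes: straight square black plastic handle 18 x 18 mm, 70 mm tall, flat top, its underside resting on the block's top, over a round steel shaft 7 mm thick and 80 mm long. z along the pin to the handle's top, x and y square to its sides (within 0.15 rad of the block's). About 80 g
- pin_tip (a point): the flat lower end of the reset pin's shaft, 115 mm below the centre of its handle
- awl: bystander in the block: awl with a round mushroom-shaped dark wooden knob 60 mm tall, 38 mm across; origin on the block's top
- tee: bystander in the block: T-handled key with a crossbar 80 mm long and 12 mm thick, roughly along the block's x, 53 mm above the block; origin on the block's top
- collar: bystander: dark steel shaft collar 28 mm across, 14 mm tall, lying on the charger's top towards the back; origin at its underside
- socket: bystander: steel socket 24 mm across, 30 mm tall, standing on the bench between dock and block; origin at its underside
- meter: bystander: multimeter 75 x 150 x 35 mm lying at the back of the bench; origin at its underside
- screwdriver: bystander: screwdriver lying out to the left; origin at its underside
- wrench: bystander: wrench lying on the bench in front of the gap between dock and block; origin at its underside
- spray: bystander: spray can 64 mm across, 190 mm tall, out to the left; origin at its underside
- tray: bystander: open cardboard parts tray 140 x 180 x 50 mm, out to the right; origin at its underside
Things that resemble listed ones, but are neither listed nor needed, are in the scene too. Of the things shaped like the part that bears pin_grip, the black one is meant.

How it is judged:
On the way, in this order (a step that is already met when the one before it is completed fails the run):
1. the clamp is down and stays down by its catch, untouched (value of joint clamp above 0.48 rad and contact force between anything else and clamp below 0.3 N), for 0.2 s.
2. the pin holds the reset button down through the hole (value of joint reset_button above 0.004 m and contact force between pin and reset_button above 2 N), for 0.2 s.
At the end, for the whole second after the job is handed in: Through the last second the robot still grips the pin, whose tip is through the hole (within 8 mm of its axis, over 30 mm deep) and holds the reset button at least 4 of its 5 mm in, with more than 2 N, while the clamp is down (above 0.48 rad) on its catch with nothing touching it (all of step 1 and all of step 2 and contact force between the fingers and pin above 2 N and z of pin_tip in the frame of hole below -0.03 m and horizontal distance between pin_tip and hole below 0.008 m); the arm keeps its last pose, push and grip.
It fails at once if another tool is lifted or knocked out of the block (distance of any of awl, tee from where it was at the start of the episode above 0.015 m).
It fails at once if a bystander is pushed more than 30 mm (distance of any of collar, socket, meter, screwdriver, wrench, spray, tray from where it was at the start of the episode above 0.03 m).
It also fails if it takes over 53 s, if anything falls off the work surface, if the arm or the gripper's body presses on something with over 40 N, if the wrist force passes 120 N, or if a joint passes its speed limit or range.

## Working session

There is one attempt and no reset: what is moved stays moved. The work goes in short steps, Python scripts to look and compute and a tool call to move; the robot and the scene stay as the last step left them, time stands still between calls to the robot, and variables do not carry over. Pictures are saved under pics/ and viewed, about 8 in all and at most 12, crops included, and the job is handed in when it is done.

Besides the shell and the picture viewer there is one more tool, called after "Emit:" by a JSON object that holds its "op" and its "data". play_rows: Moves the arm, as the interface text tells. Its arguments: {"type":"object","properties":{"motion":{"type":"array","items":{"type":"object","properties":{"fingers":{"type":"number"},"translation":{"type":"array","items":{"type":"number"}},"roll":{"type":"number"}}}}},"required":["motion"]}

```bash
mkdir -p pics; ls; python3 - <<'E'
from workcell import bot
import cv2,pickle
o=bot.get_obs(); print(o)
d={}
for n in("side","top"):
    c=bot.camera(n); d[n]=c
    cv2.imwrite(f"pics/{n}0.png",c["pixels"][:,:,::-1]); print(n,c["intrinsics"],c["world_to_cam"])
pickle.dump(d,open("c0.pkl","wb"))
E
```

```text
pics
{'clock': 0.0, 'joint_pos': array([-1.28098421e+00,  2.41402127e-01,  3.71181561e-03,  1.33518008e+00,
        4.15181437e-05,  1.57079810e+00]), 'joint_vel': array([-0.0005285 , -0.00032057, -0.00079959, -0.00075146, -0.00027363,
       -0.00132694]), 'tau': array([-3.89298802e-04, -3.72317398e+01,  2.52408063e+01,  1.69340411e-02,
       -7.09418896e-05,  7.22132455e-06]), 'eef_pos': array([ 0.14272577, -0.47856913,  0.2444136 ]), 'tool_rot': array([ 8.01800803e-01, -5.97590493e-01, -8.19089756e-04, -6.36364339e-04]), 'ft_force': array([-0.15780233, -0.23193902, -0.29615289]), 'ft_torque': array([0.01663138, 0.00460241, 0.0095955 ]), 'grip_width': 0.08503074912631835}
side [[489.21396802   0.         322.72890217]
 [  0.         489.21396802 234.39583017]
 [  0.           0.           1.        ]] [[ 0.99718882 -0.07411278  0.01103419 -0.61779799]
 [-0.04250349 -0.68075979 -0.73127256  0.11596532]
 [ 0.06170828  0.72874783 -0.68199611  1.27370499]
 [ 0.          0.          0.          1.        ]]
top [[510.23927766   0.         311.71896121]
 [  0.         510.23927766 241.88284436]
 [  0.           0.           1.        ]] [[ 0.06155445 -0.99808905 -0.00541201 -0.04461064]
 [-0.97546771 -0.05900933 -0.21208642  0.63438256]
 [ 0.21136178  0.0183341  -0.97723593  1.42273552]
 [ 0.          0.          0.          1.        ]]
```

View pics/top0.png

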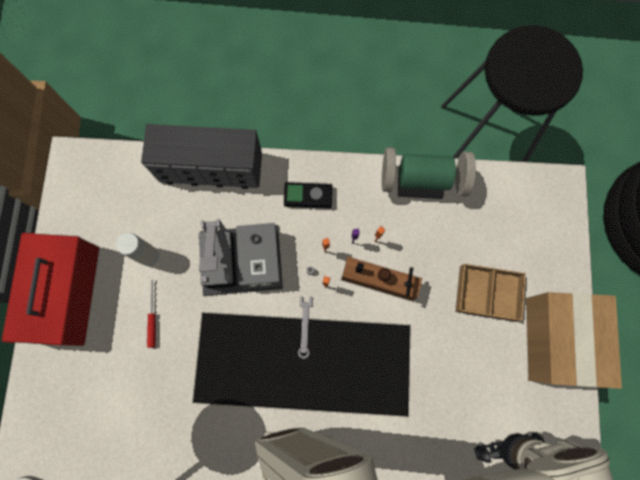

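View pics/side0.png

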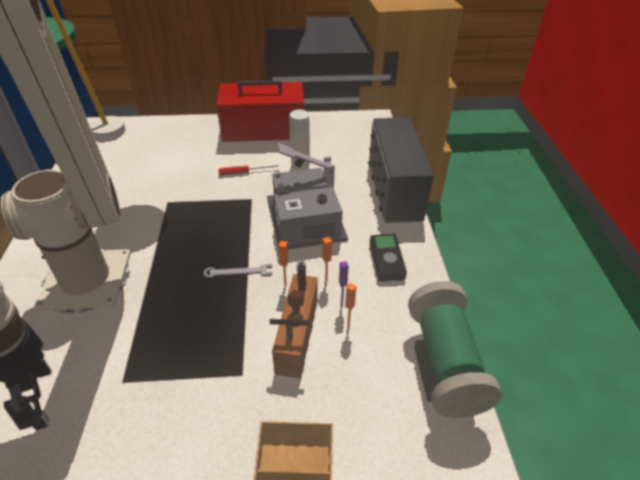

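Top view: the dock is at about (240,258), the block at (382,278). Pin candidates are the black handle at the block's left end (362,268), the awl (385,274), the tee (410,280), and orange or purple look-alikes at (326,243), (355,234), (379,232) and (326,281). I'll check these in one close crop.

```bash
cat > h.py <<'E'
import numpy as np, cv2, pickle
from scipy.spatial.transform import Rotation as R
def ray(c,p):
    K=c["intrinsics"];T=c["world_to_cam"]
    d=np.array([(p[0]-K[0,2])/K[0,0],(p[1]-K[1,2])/K[1,1],1.])
    if c.get("fish"):
        r=np.hypot(d[0],d[1]); d=np.array([d[0]/r*np.sin(r),d[1]/r*np.sin(r),np.cos(r)]) if r>1e-9 else d
    return -T[:3,:3].T@T[:3,3], T[:3,:3].T@d
def plane(c,p,z):
    o,d=ray(c,p); return o+d*(z-o[2])/d[2]
def proj(c,P):
    K=c["intrinsics"];T=c["world_to_cam"]; q=T[:3,:3]@np.asarray(P,float)+T[:3,3]
    if c.get("fish"):
        r=np.hypot(q[0],q[1]); th=np.arctan2(r,q[2]); q=np.array([q[0]/r*th,q[1]/r*th,1])
    else: q=q/q[2]
    return np.array([K[0,0]*q[0]+K[0,2],K[1,1]*q[1]+K[1,2]])
def tri(c1,p1,c2,p2):
    o1,d1=ray(c1,p1);o2,d2=ray(c2,p2)
    s=np.linalg.lstsq(np.c_[d1,-d2],o2-o1,rcond=None)[0]
    a,b=o1+d1*s[0],o2+d2*s[1]; return (a+b)/2,np.linalg.norm(a-b)
def totool(o,P):  # world point -> shift in tool axes, cm
    return R.from_quat(o["tool_rot"]).inv().apply(np.asarray(P)-o["eef_pos"])*100
E
python3 - <<'E'
from h import *
d=pickle.load(open("c0.pkl","rb"))
t=d["top"]["pixels"][205:305,190:435,::-1]; s=d["side"]["pixels"][135:375,210:370,::-1]
a=cv2.resize(t,None,fx=3.2,fy=3.2,interpolation=cv2.INTER_CUBIC)
b=cv2.rotate(cv2.resize(s,None,fx=1.7,fy=1.7,interpolation=cv2.INTER_CUBIC),cv2.ROTATE_90_COUNTERCLOCKWISE)
out=np.zeros((600,800,3),np.uint8); out[:a.shape[0],:a.shape[1]]=a[:, :800]
out[325:325+b.shape[0],:b.shape[1]]=b[:275]
cv2.imwrite("pics/crop1.png",out)
E
```

```text
(no output)
```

View pics/crop1.png

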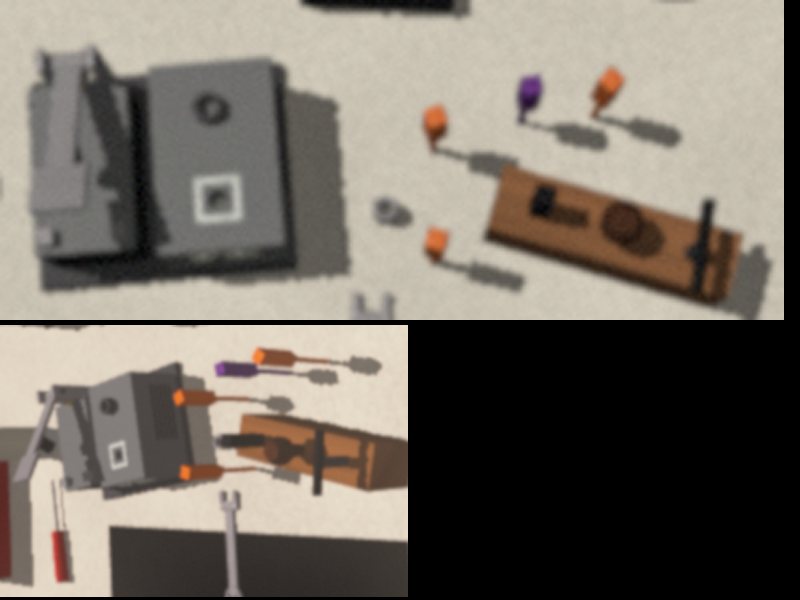

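The black square-handled pin is at the block's left end, top px ≈(360,267). The orange and purple pins stand loose on the bench as decoys. The bezel is at ≈(258,267) and the clamp pad at ≈(209,263).

```bash
python3 - <<'E'
from h import *
d=pickle.load(open("c0.pkl","rb")); T,S=d["top"],d["side"]
f=lambda x,y:(190+(x+.5)/3.2-.5,205+(y+.5)/3.2-.5)
def blob(c,box):
    x0,y0,x1,y1=box; g=c["pixels"][y0:y1,x0:x1].min(2)
    m=(g>165).astype(np.uint8); cs,_=cv2.findContours(m,cv2.RETR_EXTERNAL,cv2.CHAIN_APPROX_NONE)
    k=max(cs,key=cv2.contourArea); r=cv2.minAreaRect(k); print(cv2.contourArea(k),r); return np.array(r[0])+[x0,y0]
bt=blob(T,(243,253,272,280)); bs=blob(S,(280,193,308,214))
print("bezel",bt,bs,plane(T,bt,.11),plane(S,bs,.11),tri(T,bt,S,bs))
cor=[plane(T,f(*p),.11) for p in[(148,68),(272,58),(285,248),(157,258)]]
for p in cor: print(p)
e=[cor[0]-cor[3],cor[1]-cor[2]]; print("yaw",[np.degrees(np.arctan2(v[1],v[0])) for v in e],[np.linalg.norm(v) for v in e])
blk=[plane(T,f(*p),.09) for p in[(503,166),(485,238),(720,304),(741,234)]]
for p in blk:print("blk",p)
v=blk[0]-blk[3];print("blkyaw y-axis",np.degrees(np.arctan2(v[1],v[0])),np.linalg.norm(v),np.linalg.norm(blk[0]-blk[1]))
print("pin top",plane(T,f(544,192),.16),"awl",plane(T,f(622,222),.14),"tee",plane(T,f(703,250),.143))
for x,y in[(435,110),(530,82),(611,80),(437,238)]: print("decoy",plane(T,f(x,y),.1))
print("decoy foot",[plane(T,f(x,y),0)[:2] for x,y in[(434,150),(522,122),(594,115),(436,262)]])
print("pad",plane(T,f(60,185),.21), "socket",plane(T,f(385,208),.03))
E
```

```text
12.0 ((12.0, 14.0), (12.0, 8.0), 90.0)
13.5 ((18.318965911865234, 10.077587127685547), (8.534918785095215, 3.6765806674957275), 66.80140686035156)
bezel [255. 267.] [298.31896591 203.07758713] [0.5451467  0.14794687 0.11      ] [0.56201728 0.14286961 0.11      ] (array([0.55440758, 0.15011759, 0.10191928]), np.float64(0.015881514007198852))
[0.66038431 0.21258997 0.11      ]
[0.67624367 0.10267131 0.11      ]
[0.50648852 0.07820091 0.11      ]
[0.49096274 0.18888999 0.11      ]
yaw [np.float64(7.963295146967508), np.float64(8.20274698471961)] [np.float64(0.1710712081799705), np.float64(0.17150980115486467)]
blk [ 0.5944468  -0.10911327  0.09      ]
blk [ 0.52875863 -0.09626497  0.09      ]
blk [ 0.48306237 -0.3047001   0.09      ]
blk [ 0.54608031 -0.32205321  0.09      ]
blkyaw y-axis 77.20314262295042 0.21836376795866455 0.06693290572849771
pin top [ 0.56083599 -0.14109499  0.16      ] awl [ 0.54240637 -0.21032773  0.14      ] tee [ 0.52207575 -0.27939152  0.143     ]
decoy [ 0.63971131 -0.0455465   0.1       ]
decoy [ 0.67054088 -0.12914627  0.1       ]
decoy [ 0.67675911 -0.20154618  0.1       ]
decoy [ 0.52474592 -0.0537316   0.1       ]
decoy foot [array([ 0.62310277, -0.047641  ]), array([ 0.65538532, -0.12997006]), array([ 0.66637285, -0.19829924]), array([ 0.51636761, -0.05549774])]
pad [0.53385602 0.25793289 0.21      ] socket [ 0.55977417 -0.00514104  0.03      ]
```

Emit:
{"op": "play_rows", "data": {"motion": [{"fingers":1,"translation":[0,0,-8.5],"roll":0},{"fingers":1,"translation":[0,0,-8.5],"roll":0},{"fingers":1,"translation":[-54,-55.5,-8.5],"roll":8.5},{"fingers":1,"translation":[-54,-55.5,-8.5],"roll":8.5},{"fingers":1,"translation":[-54,-55.5,-8.5],"roll":8.5},{"fingers":1,"translation":[-54,-55.5,-8.5],"roll":8.5},{"fingers":1,"translation":[-54,-55.5,-8.5],"roll":8.5},{"fingers":1,"translation":[-54,-55.5,-8.5],"roll":8.5},{"fingers":1,"translation":[-54,-55.5,-8.5],"roll":8.5},{"fingers":1,"translation":[-54,-55.5,-8.5],"roll":8.5},{"fingers":1,"translation":[-54,-55.5,-8.5],"roll":8.5},{"fingers":1,"translation":[-54,-55.5,-8.5],"roll":8.5},{"fingers":1,"translation":[-54,-55.5,-8.5],"roll":8.5},{"fingers":1,"translation":[-54,-55.5,-8.5],"roll":8.5},{"fingers":1,"translation":[-54,-55.5,-8.5],"roll":8.5},{"fingers":1,"translation":[-54,-55.5,-8.5],"roll":8.5},{"fingers":1,"translation":[-54,-55.5,-8.5],"roll":8.5},{"fingers":1,"translation":[-54,-55.5,-8.5],"roll":8.5},{"fingers":1,"translation":[-54,-55.5,-8.5],"roll":8.5},{"fingers":1,"translation":[-54,-55.5,-8.5],"roll":8.5}]}}

```text
clock: 1.77
eef_pos: [0.5099, 0.1054, 0.3292]
tool_rot: [0.771, -0.637, -0.01, -0.007]
ft_force: [0.2, -0.5, -0.2]
grip_width: -0.0001
```

```bash
cat > snap.py <<'E'
import sys
from workcell import bot
from h import *
n=sys.argv[1]; bot.camera("wrist"); c=bot.camera("wrist"); c["fish"]=1; o=bot.get_obs()
pickle.dump((c,o),open(n+".pkl","wb")); cv2.imwrite(f"pics/{n}.png",c["pixels"][:,:,::-1])
print(c["intrinsics"][0],c["intrinsics"][1]); print("cam pos",ray(c,(320,240))[0]); print(o["eef_pos"],o["tool_rot"],o["ft_force"],o["grip_width"],o["clock"])
print("tcp px",proj(c,o["eef_pos"]))
E
python3 snap.py w1
```

```text
[371.64829954   0.         321.76321111] [  0.         371.64829954 239.65146147]
cam pos [0.58018936 0.11737134 0.45702282]
[0.51058222 0.10491996 0.32834084] [ 0.77076028 -0.63699672 -0.01061273 -0.0071513 ] [ 0.23894907 -0.59897913 -0.90211326] -0.0003364113868261882 1.8667
tcp px [328.33681592 325.56076989]
```

View pics/w1.png

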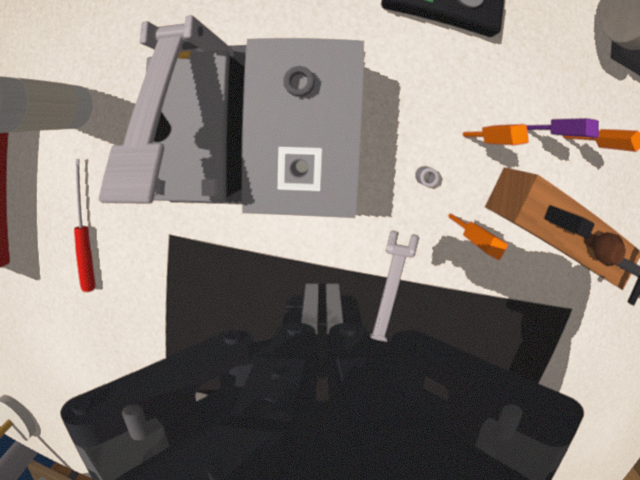

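The wrist view shows the bezel at (300,169) with the hole inside it, the pad at ≈(131,174), the black pin handle at ≈(568,219), the socket at (429,177) and the collar at (301,82).

```bash
python3 - <<'E'
from h import *
c,o=pickle.load(open("w1.pkl","rb"))
g=c["pixels"].min(2); x0,y0=265,135; m=(g[y0:205,x0:335]>200).astype(np.uint8)
cs,_=cv2.findContours(m,cv2.RETR_EXTERNAL,cv2.CHAIN_APPROX_NONE);k=max(cs,key=cv2.contourArea)
q=cv2.boxPoints(cv2.minAreaRect(k))+[x0,y0]
P=np.array([plane(c,p,.11) for p in q]); H=P.mean(0); print("hole",H,[np.linalg.norm(P[i]-P[i-1]) for i in range(4)])
e=[P[i]-P[i-1] for i in range(4)]; print("edges",[np.degrees(np.arctan2(v[1],v[0])) for v in e])
L=[plane(c,p,.11) for p in[(248,38),(364,41),(355,217),(242,212)]]
for a,b in((0,3),(1,2)): v=L[a]-L[b]; print("yaw",np.degrees(np.arctan2(v[1],v[0])),np.linalg.norm(v))
yaw=np.radians(8.1); D=np.array([[np.cos(yaw),-np.sin(yaw)],[np.sin(yaw),np.cos(yaw)]])
origin=H[:2]-D@[-.04,-.06]; print("dock",origin,"padfinal",origin+D@[-.055,.06],"padraised",origin+D@[-.036,.06])
print("pad seen",plane(c,(131,174),.21), "px of predicted", proj(c,[*(origin+D@[-.036,.06]),.21]))
E
```

```text
hole [0.54722855 0.14261114 0.11      ] [np.float64(0.040334649652951235), np.float64(0.03998227323554751), np.float64(0.039668787986955646), np.float64(0.03969711598784733)]
edges [np.float64(98.55472750490397), np.float64(7.717399503279936), np.float64(-81.85110133274247), np.float64(-171.32609519345004)]
yaw 8.112146995244098 0.1690980752604015
yaw 8.419040432650814 0.16810404572567672
dock [0.57837542 0.20764861] padfinal [0.51547005 0.25930046] padraised [0.5342805  0.26197758]
pad seen [0.53315058 0.25870335 0.21      ] px of predicted [127.51646258 171.91775703]
```

Emit:
{"op": "play_rows", "data": {"motion": [{"fingers":1,"translation":[-15,-3.2,0],"roll":0},{"fingers":1,"translation":[-15,-3.2,0],"roll":0},{"fingers":1,"translation":[-15,-3.2,0],"roll":0},{"fingers":1,"translation":[-15,-3.2,3],"roll":0},{"fingers":1,"translation":[-15,-3.2,6],"roll":0},{"fingers":1,"translation":[-15,-3.2,6],"roll":0},{"fingers":1,"translation":[-15,-3.2,6],"roll":0},{"fingers":1,"translation":[-15,-3.2,6],"roll":0}]}}

```text
clock: 2.53
eef_pos: [0.5362, 0.1533, 0.2801]
tool_rot: [0.789, -0.613, -0.024, -0.016]
ft_force: [-0.2, 0.1, -0.3]
grip_width: 0.0005
```

```bash
python3 - <<'E'
from workcell import bot
from h import *
o=bot.get_obs(); print(o["eef_pos"],o["joint_vel"].round(3),o["clock"]); print(R.from_quat(o["tool_rot"]).as_matrix().round(3)); print(totool(o,[.521,.259,.268]))
E
```

```text
[0.5361554  0.15333672 0.28010289] [ 0.019  0.024 -0.072 -0.118  0.007  0.   ] 2.5333
[[ 0.247 -0.969 -0.018]
 [-0.967 -0.247  0.054]
 [-0.057  0.004 -0.998]]
[-10.52670523  -1.14982403   1.80978438]
```

```bash
python3 - <<'E'
from workcell import bot
o=bot.get_obs(); print(o["joint_pos"].round(3), o["tau"].round(2),o["ft_force"])
E
```

```text
[0.249 0.35  0.244 1.469 0.057 3.141] [ -0.   -43.09  25.93   0.07   0.18  -0.  ] [-0.18026567  0.14131441 -0.26069799]
```

Emit:
{"op": "play_rows", "data": {"motion": [{"fingers":1,"translation":[0,0,0],"roll":-85},{"fingers":1,"translation":[0,0,0],"roll":-85},{"fingers":1,"translation":[0,0,0],"roll":-85},{"fingers":1,"translation":[0,0,0],"roll":-85},{"fingers":1,"translation":[0,0,0],"roll":-85},{"fingers":1,"translation":[0,0,0],"roll":-85},{"fingers":1,"translation":[0,0,0],"roll":-85},{"fingers":1,"translation":[0,0,0],"roll":-85},{"fingers":1,"translation":[0,0,0],"roll":-85},{"fingers":1,"translation":[0,0,0],"roll":-85},{"fingers":1,"translation":[0,0,0],"roll":-85},{"fingers":1,"translation":[0,0,0],"roll":-85},{"fingers":1,"translation":[0,0,0],"roll":-85},{"fingers":1,"translation":[0,0,0],"roll":-85}]}}

```text
clock: 3.7
eef_pos: [0.5369, 0.1537, 0.2821]
tool_rot: [0.996, 0.08, -0.005, -0.028]
ft_force: [0.3, 0.1, -0.2]
grip_width: -0.0001
```

```bash
cat > st.py <<'E'
import sys
from workcell import bot
from h import *
o=bot.get_obs(); M=R.from_quat(o["tool_rot"]).as_matrix()
print(o["eef_pos"].round(4),"j",o["joint_pos"].round(3),"t",o["clock"],"F",o["ft_force"].round(1),"w",o["grip_width"].round(4)); print(M.round(3)); print("yaw",np.degrees(np.arctan2(M[1,0],M[0,0])))
if len(sys.argv)>1: print("shift cm",totool(o,[float(a) for a in sys.argv[1:4]]).round(2))
E
python3 st.py .521 .259 .268
```

```text
Traceback (most recent call last):
  File "st.py", line 5, in <module>
    print(o["eef_pos"].round(4),"j",o["joint_pos"].round(3),"t",o["clock"],"F",o["ft_force"].round(1),"w",o["grip_width"].round(4)); print(M.round(3)); print("yaw",np.degrees(np.arctan2(M[1,0],M[0,0])))
                                                                                                          ^^^^^^^^^^^^^^^^^^^^^
AttributeError: 'float' object has no attribute 'round'
```

```bash
sed -i 's/o\["grip_width"\].round(4)/round(o["grip_width"],4)/' st.py
python3 st.py .521 .259 .268
```

```text
[0.5369 0.1537 0.2821] j [0.249 0.349 0.247 1.47  0.057 1.66 ] t 3.7 F [ 0.3  0.1 -0.2] w -0.0001
[[ 0.987  0.159 -0.015]
 [ 0.159 -0.986  0.055]
 [-0.006 -0.057 -0.998]]
yaw 9.176003816677904
shift cm [  0.12 -10.55   2.02]
```

Emit:
{"op": "play_rows", "data": {"motion": [{"fingers":1,"translation":[0.1,-10.5,0.5],"roll":0},{"fingers":1,"translation":[0.1,-10.5,0.5],"roll":0},{"fingers":1,"translation":[0.1,-10.5,0.5],"roll":0},{"fingers":1,"translation":[0.1,-10.5,2],"roll":0},{"fingers":1,"translation":[0.1,-10.5,2],"roll":0},{"fingers":1,"translation":[0.1,-10.5,2],"roll":0}]}}

```text
clock: 4.2
eef_pos: [0.5199, 0.2584, 0.2671]
tool_rot: [0.996, 0.081, -0.007, -0.028]
ft_force: [0.5, 0.1, 1.0]
grip_width: -0.0001
```

```bash
python3 st.py .521 .259 .16
```

```text
[0.5199 0.2584 0.2671] j [0.433 0.392 0.271 1.444 0.056 1.842] t 4.2 F [0.5 0.1 1. ] w -0.0001
[[ 0.987  0.161 -0.018]
 [ 0.162 -0.985  0.054]
 [-0.009 -0.056 -0.998]]
yaw 9.297297459529988
shift cm [ 0.21  0.56 10.69]
```

Emit:
{"op": "play_rows", "data": {"motion": [{"fingers":1,"translation":[0.1,0.15,2.5],"roll":0},{"fingers":1,"translation":[0.1,0.25,4.5],"roll":0},{"fingers":1,"translation":[0.1,0.35,6],"roll":0},{"fingers":1,"translation":[0.2,0.4,7.5],"roll":0},{"fingers":1,"translation":[0.2,0.5,9],"roll":0},{"fingers":1,"translation":[0.2,0.55,10],"roll":0},{"fingers":1,"translation":[0.2,0.6,10.7],"roll":0},{"fingers":1,"translation":[0.2,0.6,10.9],"roll":0},{"fingers":1,"translation":[0.2,0.6,10.9],"roll":0}]}}

```text
clock: 4.95
eef_pos: [0.5218, 0.2586, 0.1583]
tool_rot: [0.996, 0.081, -0.006, -0.028]
ft_force: [-0.3, 0.5, 0.6]
grip_width: 0.0002
```

```bash
python3 st.py .521 .259 .28
```

```text
[0.5218 0.2586 0.1583] j [0.432 0.445 0.067 1.184 0.057 1.841] t 4.95 F [-0.3  0.5  0.6] w 0.0002
[[ 0.987  0.161 -0.016]
 [ 0.162 -0.985  0.055]
 [-0.007 -0.057 -0.998]]
yaw 9.300852530707926
shift cm [ -0.16  -0.74 -12.14]
```

Emit:
{"op": "play_rows", "data": {"motion": [{"fingers":1,"translation":[-0.1,-0.8,-14],"roll":0},{"fingers":1,"translation":[-0.1,-0.8,-14],"roll":0},{"fingers":1,"translation":[-0.1,-0.8,-14],"roll":0},{"fingers":-1,"translation":[-0.1,-0.8,-14],"roll":0},{"fingers":-1,"translation":[-4.1,46.8,-19.9],"roll":22},{"fingers":-1,"translation":[-4.1,46.8,-19.9],"roll":22},{"fingers":-1,"translation":[-4.1,46.8,-19.9],"roll":22},{"fingers":-1,"translation":[-4.1,46.8,-19.9],"roll":22},{"fingers":-1,"translation":[-4.1,46.8,-19.9],"roll":22},{"fingers":-1,"translation":[-4.1,46.8,-19.9],"roll":22},{"fingers":-1,"translation":[-4.1,46.8,-19.9],"roll":22},{"fingers":-1,"translation":[-4.1,46.8,-19.9],"roll":22},{"fingers":-1,"translation":[-4.1,46.8,-19.9],"roll":22},{"fingers":-1,"translation":[-4.1,46.8,-19.9],"roll":22},{"fingers":-1,"translation":[-4.1,46.8,-19.9],"roll":22},{"fingers":-1,"translation":[-4.1,46.8,-19.9],"roll":22},{"fingers":-1,"translation":[-4.1,46.8,-19.9],"roll":22},{"fingers":-1,"translation":[-4.1,46.8,-19.9],"roll":22},{"fingers":-1,"translation":[-4.1,46.8,-19.9],"roll":22},{"fingers":-1,"translation":[-4.1,46.8,-19.9],"roll":22}]}}

```text
clock: 6.62
eef_pos: [0.5604, -0.2183, 0.3315]
tool_rot: [0.994, -0.109, -0.011, -0.027]
ft_force: [0.6, -0.5, 0.3]
grip_width: 0.0852
```

```bash
python3 st.py .56 -.22 .33; python3 snap.py w2
```

```text
[ 0.5604 -0.2183  0.3315] j [-0.393  0.476  0.564  1.695  0.045  1.396] t 6.6167 F [ 0.6 -0.5  0.3] w 0.0852
[[ 0.976 -0.218 -0.015]
 [-0.217 -0.975  0.055]
 [-0.027 -0.051 -0.998]]
yaw -12.518931767710665
shift cm [-0.    0.18  0.14]
[371.64829954   0.         321.76321111] [  0.         371.64829954 239.65146147]
cam pos [ 0.57773597 -0.15752141  0.4634899 ]
[ 0.56047865 -0.2180663   0.33149014] [ 0.99362591 -0.10903434 -0.01061099 -0.02657933] [0.62207555 0.62193696 0.3604295 ] 0.08540114860730817 6.7167
tcp px [321.51473887 323.22578811]
```

View pics/w2.png

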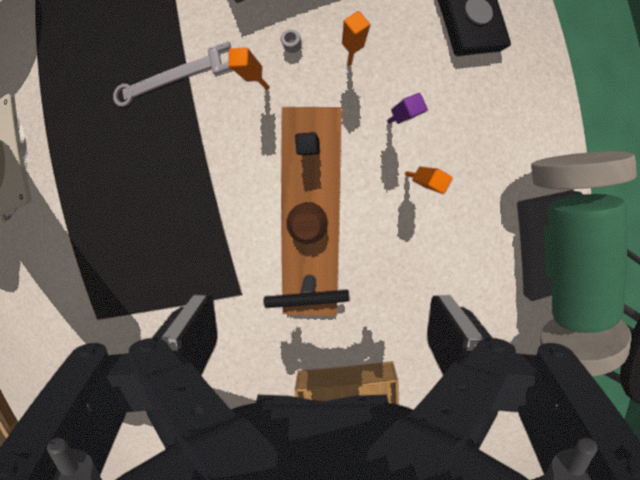

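The wrist view shows the block upright in the frame with the black pin handle at ≈(307,143), the awl at (307,222) and the tee at (307,299). The jaws are aligned with the block's axes. Next I'll localise the pin and check the clamp.

```bash
python3 - <<'E'
from h import *
from workcell import bot
c,o=pickle.load(open("w2.pkl","rb")); s=bot.camera("side"); t=bot.camera("top"); pickle.dump((s,t),open("c2.pkl","wb"))
x0,y0=285,118; g=c["pixels"][y0:172,x0:335].max(2); m=(g<48).astype(np.uint8)
cs,_=cv2.findContours(m,cv2.RETR_EXTERNAL,cv2.CHAIN_APPROX_NONE);k=max(cs,key=cv2.contourArea);r=cv2.boundingRect(k);print(r,cv2.minAreaRect(k),cv2.contourArea(k))
X0,Y0,w,h=r[0]+x0-.5,r[1]+y0-.5,r[2],r[3]
for z in(.16,.09): print(z,[plane(c,p,z)[:2].round(4) for p in[(X0,Y0),(X0+w,Y0),(X0,Y0+h),(X0+w,Y0+h)]])
# block holes from block edges z=.09
B=[plane(c,p,.09)[:2] for p in[(282,107),(341,107),(283,313),(338,318)]]; print("block",[b.round(4) for b in B], "center",np.mean(B,0))
v=B[0]-B[2]; v2=B[1]-B[3]; print([np.degrees(np.arctan2(*u[::-1])) for u in(v,v2)])
a=cv2.resize(c["pixels"][100:190,260:360,::-1],None,fx=4,fy=4,interpolation=cv2.INTER_CUBIC)
b=cv2.resize(s["pixels"][135:245,255:355,::-1],None,fx=3.6,fy=3.6,interpolation=cv2.INTER_CUBIC)
out=np.zeros((400,800,3),np.uint8); out[:360,:400]=a; out[:396,410:770]=b; cv2.imwrite("pics/chk2.png",out)
E
```

```text
(11, 15, 23, 22) ((22.0, 25.5), (22.0, 21.0), 0.0) 301.5
0.16 [array([ 0.5534, -0.1304]), array([ 0.5716, -0.1347]), array([ 0.5494, -0.1481]), array([ 0.5677, -0.1522])]
0.09 [array([ 0.5478, -0.1242]), array([ 0.5702, -0.1294]), array([ 0.5429, -0.1459]), array([ 0.5654, -0.151 ])]
block [array([ 0.5403, -0.0955]), array([ 0.5976, -0.1089]), array([ 0.4901, -0.3083]), array([ 0.548 , -0.3263])] center [ 0.5439878  -0.20976486]
[np.float64(76.72166926834645), np.float64(77.14302336796405)]
```

View pics/chk2.png

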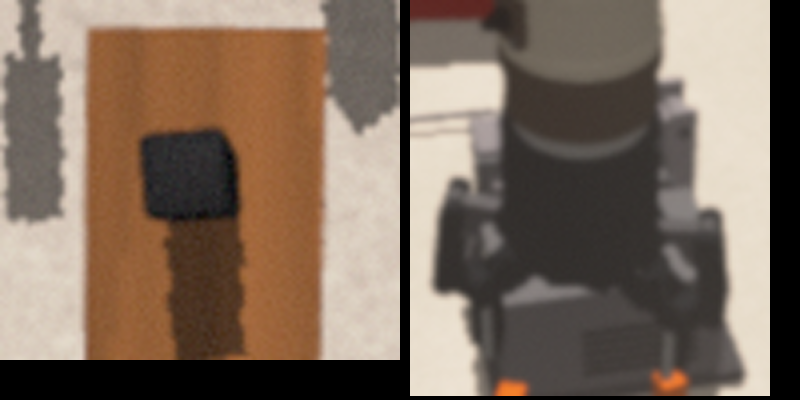

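```bash
python3 - <<'E'
from h import *
s,t=pickle.load(open("c2.pkl","rb"))
cv2.imwrite("pics/chk3.png",cv2.resize(t["pixels"][205:305,190:330,::-1],None,fx=3.2,fy=3.2,interpolation=cv2.INTER_CUBIC))
E
python3 st.py .56 -.1415 .23
```

```text
[ 0.5605 -0.2183  0.3313] j [-0.393  0.476  0.564  1.695  0.045  1.396] t 6.8167 F [ 0.2 -0.7 -0.2] w 0.0854
[[ 0.976 -0.217 -0.015]
 [-0.216 -0.975  0.055]
 [-0.027 -0.05  -0.998]]
yaw -12.497640758774082
shift cm [-1.43 -6.96 10.54]
```

View pics/chk3.png

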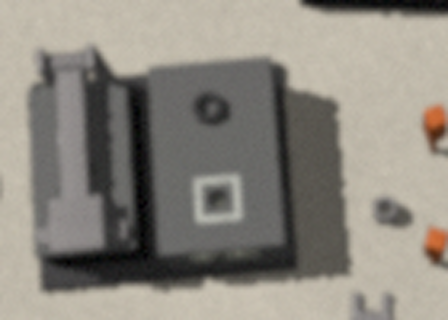

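The clamp bar now lies straight and level with its pad at the front (crop (75,222)), so it's down with the gripper away. Next I grasp the pin.

Emit:
{"op": "play_rows", "data": {"motion": [{"fingers":-1,"translation":[-1.4,-7,3],"roll":0},{"fingers":-1,"translation":[-1.4,-7,7],"roll":0},{"fingers":-1,"translation":[-1.4,-7,10.5],"roll":0},{"fingers":-1,"translation":[-1.4,-7,10.5],"roll":0},{"fingers":-1,"translation":[-1.4,-7,10.5],"roll":0}]}}

```text
clock: 7.23
eef_pos: [0.5574, -0.1396, 0.2255]
tool_rot: [0.994, -0.109, -0.016, -0.027]
ft_force: [0.7, 0.5, 0.3]
grip_width: 0.0856
```

```bash
python3 st.py .56 -.1415 .128
```

```text
[ 0.5574 -0.1396  0.2255] j [-0.27   0.43   0.22   1.401  0.049  1.517] t 7.2333 F [0.7 0.5 0.3] w 0.0856
[[ 0.976 -0.217 -0.025]
 [-0.215 -0.975  0.058]
 [-0.037 -0.051 -0.998]]
yaw -12.423508617972928
shift cm [0.66 0.62 9.72]
```

Emit:
{"op": "play_rows", "data": {"motion": [{"fingers":-1,"translation":[0.1,0.1,2.5],"roll":0},{"fingers":-1,"translation":[0.2,0.3,5],"roll":0},{"fingers":-1,"translation":[0.3,0.4,7.5],"roll":0},{"fingers":-1,"translation":[0.35,0.5,10],"roll":0},{"fingers":-1,"translation":[0.35,0.5,10],"roll":0},{"fingers":-1,"translation":[0.35,0.5,10],"roll":0},{"fingers":-1,"translation":[0.35,0.5,10],"roll":0}]}}

```text
clock: 7.82
eef_pos: [0.5628, -0.1432, 0.1323]
tool_rot: [0.994, -0.11, -0.009, -0.026]
ft_force: [0.2, -0.5, 0.4]
grip_width: 0.0851
```

```bash
python3 st.py .56 -.1415 .128
```

```text
[ 0.5628 -0.1432  0.1323] j [-0.274  0.487  0.062  1.173  0.049  1.517] t 7.8167 F [ 0.2 -0.5  0.4] w 0.0851
[[ 0.976 -0.219 -0.012]
 [-0.218 -0.974  0.054]
 [-0.024 -0.05  -0.998]]
yaw -12.614018246646548
shift cm [-0.3  -0.08  0.44]
```

Emit:
{"op": "play_rows", "data": {"motion": [{"fingers":-1,"translation":[-0.2,-0.1,0.4],"roll":0},{"fingers":-1,"translation":[-0.2,-0.1,0.4],"roll":0},{"fingers":-1,"translation":[-0.2,-0.1,0.4],"roll":0},{"fingers":-1,"translation":[-0.2,-0.1,0.4],"roll":0}]}}

```text
clock: 8.15
eef_pos: [0.5598, -0.1411, 0.1269]
tool_rot: [0.994, -0.11, -0.01, -0.026]
ft_force: [0.7, 0.3, 0.6]
grip_width: 0.0855
```

```bash
python3 st.py .56 -.1415 .128
```

```text
[ 0.5598 -0.1411  0.1269] j [-0.271  0.487  0.047  1.159  0.049  1.519] t 8.15 F [0.7 0.3 0.6] w 0.0855
[[ 0.976 -0.219 -0.014]
 [-0.218 -0.974  0.055]
 [-0.026 -0.05  -0.998]]
yaw -12.606838422017239
shift cm [ 0.03  0.03 -0.11]
```

Emit:
{"op": "play_rows", "data": {"motion": [{"fingers":1,"translation":[0,0,0],"roll":0},{"fingers":1,"translation":[0,0,0],"roll":0},{"fingers":1,"translation":[0,0,0],"roll":0},{"fingers":1,"translation":[0,0,0],"roll":0},{"fingers":1,"translation":[0,0,0],"roll":0},{"fingers":1,"translation":[0,0,0],"roll":0},{"fingers":1,"translation":[0,0,0],"roll":0},{"fingers":1,"translation":[0,0,0],"roll":0},{"fingers":1,"translation":[0,0,0],"roll":0},{"fingers":1,"translation":[0,0,0],"roll":0}]}}

```text
clock: 8.98
eef_pos: [0.5599, -0.1413, 0.1262]
tool_rot: [0.994, -0.11, -0.01, -0.026]
ft_force: [2.0, -0.4, 1.0]
grip_width: 0.0174
```

```bash
python3 st.py .56 -.1415 .29
```

```text
[ 0.5599 -0.1413  0.1262] j [-0.272  0.488  0.046  1.158  0.049  1.519] t 8.9833 F [ 2.  -0.4  1. ] w 0.0174
[[ 0.976 -0.219 -0.014]
 [-0.218 -0.974  0.055]
 [-0.026 -0.05  -0.998]]
yaw -12.613036240021692
shift cm [ -0.41  -0.81 -16.35]
```

Emit:
{"op": "play_rows", "data": {"motion": [{"fingers":1,"translation":[0,-0.05,-1],"roll":0},{"fingers":1,"translation":[-0.05,-0.12,-2.5],"roll":0},{"fingers":1,"translation":[-0.1,-0.25,-5],"roll":0},{"fingers":1,"translation":[-0.2,-0.38,-7.5],"roll":0},{"fingers":1,"translation":[-0.25,-0.5,-10],"roll":0},{"fingers":1,"translation":[-0.3,-0.65,-13],"roll":0},{"fingers":1,"translation":[-0.4,-0.8,-16],"roll":0},{"fingers":1,"translation":[-0.4,-0.8,-16.4],"roll":0},{"fingers":1,"translation":[-0.4,-0.8,-16.4],"roll":0},{"fingers":1,"translation":[-0.4,-0.8,-16.4],"roll":0}]}}

```text
clock: 9.82
eef_pos: [0.5591, -0.1411, 0.2896]
tool_rot: [0.993, -0.11, -0.012, -0.027]
ft_force: [0.2, 0.7, -2.6]
grip_width: 0.0171
```

```bash
python3 st.py .547 .1425 .285
```

```text
[ 0.5591 -0.1411  0.2896] j [-0.272  0.412  0.359  1.549  0.049  1.519] t 9.8167 F [ 0.2  0.7 -2.6] w 0.0171
[[ 0.975 -0.219 -0.017]
 [-0.218 -0.974  0.056]
 [-0.029 -0.051 -0.998]]
yaw -12.606892130558895
shift cm [ -7.36 -27.35   2.07]
```

Emit:
{"op": "play_rows", "data": {"motion": [{"fingers":1,"translation":[-0.5,-2,0.2],"roll":0},{"fingers":1,"translation":[-1.4,-5,0.5],"roll":0},{"fingers":1,"translation":[-2.2,-8,0.8],"roll":0},{"fingers":1,"translation":[-3,-11,1],"roll":0},{"fingers":1,"translation":[-3.8,-14,1.2],"roll":0},{"fingers":1,"translation":[-4.6,-17,1.4],"roll":0},{"fingers":1,"translation":[-5.4,-20,1.6],"roll":0},{"fingers":1,"translation":[-6.2,-23,1.8],"roll":0},{"fingers":1,"translation":[-6.9,-25.5,2],"roll":0},{"fingers":1,"translation":[-7.3,-27,2.1],"roll":0},{"fingers":1,"translation":[-7.3,-27.3,3],"roll":0},{"fingers":1,"translation":[-7.3,-27.3,4.5],"roll":0},{"fingers":1,"translation":[-7.3,-27.3,4.5],"roll":0},{"fingers":1,"translation":[-7.3,-27.3,4.5],"roll":0},{"fingers":1,"translation":[-7.3,-27.3,4.5],"roll":0}]}}

```text
clock: 11.07
eef_pos: [0.5473, 0.1421, 0.2603]
tool_rot: [0.993, -0.111, -0.012, -0.026]
ft_force: [0.7, -0.5, -0.0]
grip_width: 0.0173
```

```bash
python3 st.py .547 .1425 .26; python3 snap.py w3; python3 - <<'E'
from h import *
from workcell import bot
c,o=pickle.load(open("w3.pkl","rb")); s=bot.camera("side"); t=bot.camera("top"); pickle.dump((s,t),open("c3.pkl","wb"))
tip=o["eef_pos"]-[0,0,.116]
p=[proj(k,tip) for k in(c,s,t)]; print(p, [proj(k,[.5472,.1426,.11]) for k in(c,s,t)])
out=np.zeros((600,800,3),np.uint8)
def crop(k,u,w,h,f,x,y):
    u=np.round(u).astype(int); x0=max(0,min(640-w,u[0]-w//2)); y0=max(0,min(480-h,u[1]-h//2)); print("origin",x0,y0)
    out[y:y+h*f,x:x+w*f]=cv2.resize(k["pixels"][y0:y0+h,x0:x0+w,::-1],None,fx=f,fy=f,interpolation=cv2.INTER_CUBIC)
crop(c,p[0],200,300,2,0,0); crop(s,p[1],98,74,4,404,0); crop(t,p[2],98,74,4,404,300)
cv2.imwrite("pics/chk4.png",out)
E
```

```text
[0.5473 0.1421 0.2603] j [0.225 0.371 0.223 1.428 0.057 2.017] t 11.0667 F [ 0.7 -0.5 -0. ] w 0.0173
[[ 0.975 -0.221 -0.018]
 [-0.219 -0.974  0.055]
 [-0.029 -0.049 -0.998]]
yaw -12.676058312947585
shift cm [-0.04 -0.03  0.04]
[371.64829954   0.         321.76321111] [  0.         371.64829954 239.65146147]
cam pos [0.56538212 0.2027299  0.39296634]
[0.5480135  0.14226437 0.2614205 ] [ 0.99343995 -0.11070408 -0.0106134  -0.02662771] [-0.73068759 -0.54322859 -0.92783505] 0.017700432193538857 11.1667
tcp px [322.0006509  323.45912889]
[array([326.68347097, 250.30934301]), array([292.80078997, 193.18726215]), array([255.67995259, 263.97512171])] [array([326.27399431, 238.95121203]), array([292.89698368, 203.34929456]), array([256.95778859, 266.3935006 ])]
origin 227 100
origin 244 156
origin 207 227
```

View pics/chk4.png

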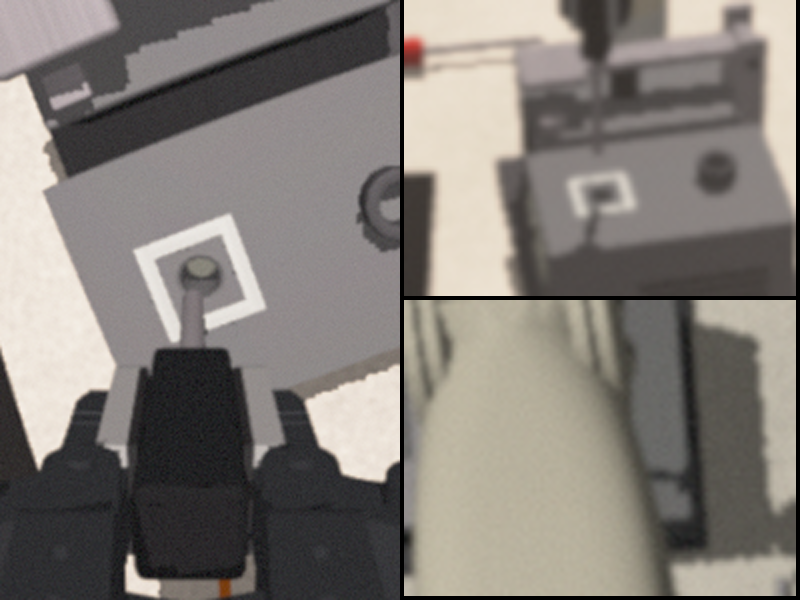

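```bash
python3 - <<'E'
from h import *
c,o=pickle.load(open("w3.pkl","rb"))
print("hole",plane(c,(327,239.5),.11),"tip",[plane(c,(324,v),.1454) for v in(247,250)],"expected",o["eef_pos"])
g=cv2.cvtColor(c["pixels"],cv2.COLOR_RGB2GRAY)[225:275,300:350]
for v in range(225,275,3): print(v,g[v-225].tolist()[8:44])
E
```

```text
hole [0.54765801 0.14205084 0.11      ] tip [array([0.54672192, 0.14493762, 0.1454    ]), array([0.54625784, 0.14286666, 0.1454    ])] expected [0.5480135  0.14226437 0.2614205 ]
225 [226, 227, 225, 224, 220, 217, 200, 175, 147, 144, 147, 139, 132, 134, 136, 139, 141, 139, 141, 142, 141, 138, 141, 140, 141, 141, 138, 142, 140, 141, 141, 147, 178, 221, 231, 231]
228 [161, 154, 149, 142, 139, 138, 140, 139, 142, 141, 142, 140, 137, 127, 119, 114, 108, 109, 109, 107, 107, 112, 109, 115, 122, 135, 141, 143, 143, 142, 140, 140, 141, 158, 207, 229]
231 [141, 145, 142, 143, 138, 139, 136, 141, 138, 131, 118, 105, 106, 118, 126, 128, 135, 133, 131, 133, 131, 135, 134, 132, 125, 118, 107, 109, 122, 136, 140, 143, 141, 134, 150, 206]
234 [142, 138, 145, 141, 139, 142, 142, 136, 123, 102, 84, 68, 81, 107, 128, 134, 133, 131, 134, 131, 132, 130, 132, 134, 127, 119, 99, 88, 98, 112, 128, 138, 141, 144, 141, 158]
237 [141, 140, 137, 139, 141, 139, 136, 127, 106, 84, 70, 62, 60, 69, 77, 88, 103, 114, 119, 124, 126, 123, 116, 101, 82, 68, 64, 68, 80, 100, 116, 133, 138, 143, 138, 135]
240 [181, 152,
[... 1462 characters left out ...]
226, 224, 223, 212, 160, 122, 113, 119, 125, 125, 125, 121, 119, 113, 107, 103, 122, 165, 193, 187, 167, 157, 150, 139, 139, 140, 140, 138, 139, 143, 137]
267 [140, 143, 171, 215, 227, 230, 226, 225, 207, 145, 114, 117, 121, 125, 126, 123, 122, 122, 115, 109, 99, 100, 114, 133, 138, 137, 138, 141, 137, 137, 140, 137, 141, 137, 141, 142]
270 [140, 139, 140, 155, 192, 215, 215, 200, 167, 121, 112, 120, 124, 123, 125, 128, 122, 119, 114, 109, 107, 119, 135, 142, 141, 140, 139, 137, 141, 139, 141, 139, 138, 139, 138, 139]
273 [118, 112, 113, 110, 111, 112, 114, 109, 107, 92, 93, 96, 100, 104, 102, 102, 100, 96, 94, 91, 81, 83, 104, 111, 117, 113, 113, 108, 112, 114, 121, 128, 135, 135, 141, 140]
```

The pin tip sits about 1.5 mm from the hole's axis, at wrist px ≈(323,249). In the side view it lines up at (292.5,194), over the bezel at (293,204). The clamp is still level. I'll nudge it over and insert.

Emit:
{"op": "play_rows", "data": {"motion": [{"fingers":1,"translation":[0.15,0.1,1],"roll":0},{"fingers":1,"translation":[0.2,0.2,2],"roll":0},{"fingers":1,"translation":[0.2,0.2,3],"roll":0},{"fingers":1,"translation":[0.25,0.25,4],"roll":0},{"fingers":1,"translation":[0.3,0.3,5],"roll":0},{"fingers":1,"translation":[0.3,0.35,5.7],"roll":0},{"fingers":1,"translation":[0.3,0.35,5.7],"roll":0},{"fingers":1,"translation":[0.3,0.35,5.7],"roll":0}]}}

```text
clock: 11.93
eef_pos: [0.5486, 0.142, 0.2032]
tool_rot: [0.994, -0.11, -0.012, -0.026]
ft_force: [0.5, -0.7, -0.6]
grip_width: 0.0173
```

```bash
python3 st.py .5485 .1412 .189
```

```text
[0.5486 0.142  0.2032] j [0.224 0.396 0.111 1.291 0.057 2.015] t 11.9333 F [ 0.5 -0.7 -0.6] w 0.0173
[[ 0.975 -0.219 -0.017]
 [-0.218 -0.974  0.055]
 [-0.029 -0.05  -0.998]]
yaw -12.60409886524727
shift cm [0.05 0.15 1.41]
```

Emit:
{"op": "play_rows", "data": {"motion": [{"fingers":1,"translation":[0,0.05,0.5],"roll":0},{"fingers":1,"translation":[0.05,0.05,0.9],"roll":0},{"fingers":1,"translation":[0.05,0.1,1.2],"roll":0},{"fingers":1,"translation":[0.05,0.1,1.4],"roll":0},{"fingers":1,"translation":[0.05,0.1,1.4],"roll":0},{"fingers":1,"translation":[0.05,0.1,1.4],"roll":0}]}}

```text
clock: 12.43
eef_pos: [0.5496, 0.142, 0.1906]
tool_rot: [0.994, -0.11, -0.01, -0.027]
ft_force: [0.2, 1.2, 2.7]
grip_width: 0.0174
```

```bash
python3 st.py .5485 .1412 .187
```

```text
[0.5496 0.142  0.1906] j [0.223 0.402 0.088 1.258 0.058 2.015] t 12.4333 F [0.2 1.2 2.7] w 0.0174
[[ 0.976 -0.219 -0.014]
 [-0.218 -0.974  0.056]
 [-0.026 -0.051 -0.998]]
yaw -12.606899519155052
shift cm [-0.08  0.12  0.36]
```

Emit:
{"op": "play_rows", "data": {"motion": [{"fingers":1,"translation":[0,0,0.15],"roll":0},{"fingers":1,"translation":[0,0,0.3],"roll":0},{"fingers":1,"translation":[0,0,0.3],"roll":0},{"fingers":1,"translation":[0,0,0.3],"roll":0}]}}

```text
clock: 12.77
eef_pos: [0.5497, 0.1421, 0.1887]
tool_rot: [0.994, -0.11, -0.009, -0.027]
ft_force: [-0.5, -0.0, 9.9]
grip_width: 0.0172
```

```bash
python3 st.py .5485 .1412 .185
```

```text
[0.5497 0.1421 0.1887] j [0.224 0.403 0.083 1.251 0.057 2.015] t 12.7667 F [-0.5 -0.   9.9] w 0.0172
[[ 0.976 -0.219 -0.013]
 [-0.218 -0.974  0.056]
 [-0.025 -0.052 -0.998]]
yaw -12.611791897318595
shift cm [-0.09  0.13  0.36]
```

The force is 10 N, above the 5 N needed to hold the button. The tip depth works out to 37 mm, so the button is fully in. I'll hold and check once more.

Emit:
{"op": "play_rows", "data": {"motion": [{"fingers":1,"translation":[0,0,0],"roll":0},{"fingers":1,"translation":[0,0,0],"roll":0},{"fingers":1,"translation":[0,0,0],"roll":0},{"fingers":1,"translation":[0,0,0],"roll":0},{"fingers":1,"translation":[0,0,0],"roll":0},{"fingers":1,"translation":[0,0,0],"roll":0}]}}

```text
clock: 13.27
eef_pos: [0.5497, 0.1421, 0.1887]
tool_rot: [0.994, -0.11, -0.009, -0.027]
ft_force: [-0.1, -0.7, 9.3]
grip_width: 0.0174
```

```bash
python3 st.py; python3 snap.py w4; python3 - <<'E'
from h import *
from workcell import bot
c,o=pickle.load(open("w4.pkl","rb")); s=bot.camera("side")
out=np.zeros((600,800,3),np.uint8); out[:400,:480]=cv2.resize(c["pixels"][100:300,200:440,::-1],None,fx=2,fy=2)
out[:480,484:796]=cv2.resize(s["pixels"][140:300,250:354,::-1],None,fx=3,fy=3); cv2.imwrite("pics/chk5.png",out)
E
```

```text
[0.5497 0.1421 0.1887] j [0.224 0.403 0.083 1.251 0.057 2.015] t 13.2667 F [-0.1 -0.7  9.3] w 0.0174
[[ 0.976 -0.219 -0.013]
 [-0.218 -0.974  0.056]
 [-0.025 -0.052 -0.998]]
yaw -12.610602403917712
[371.64829954   0.         321.76321111] [  0.         371.64829954 239.65146147]
cam pos [0.56676999 0.20255009 0.32074719]
[0.54966679 0.14206141 0.18867316] [ 0.99350481 -0.11011753 -0.00946331 -0.0270697 ] [-0.974371   -1.51394152  8.40679547] 0.017281082886682172 13.3667
tcp px [321.48145851 323.40815727]
```

View pics/chk5.png

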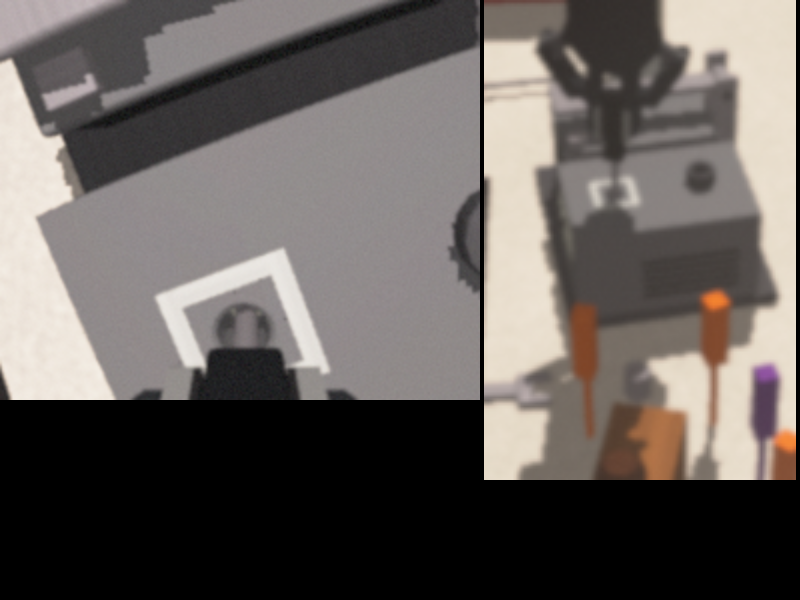

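The pin's shaft is centred in the hole (crop (243,325)), the clamp is still down and clear of the gripper, the collar is in place, and the push is steady at about 9 N. Handing in.

```bash
python3 -c "
from workcell import bot
print(bot.job_done())"
```

```text
the job is handed in; nothing more can be done
None
```

I pressed the clamp down until its catch held it. I then pulled the black square-handled pin from the block, put it down through the charger's hole and pushed the button in. I handed the job in with the pin still gripped and the button held down, at about 13.4 s on the clock.

**Last checks:**
- **Push:** steady at 8–10 N, against the 5 N needed to hold the button fully in.
- **Depth:** the tip works out at about 37 mm below the hole's mouth, from the gripper height, so the button should be at full travel.
- **Centring:** the shaft looked centred in the hole in the wrist picture, with the tip within about 1–2 mm of its axis.
- **Grip:** the finger opening was 17.3 mm on the 18 mm handle.
- **Clamp:** it looked level with nothing touching it in the later pictures. I had no direct reading of the clamp or button joints.
- **Other things:** the collar, socket and loose pins looked in place in the final picture. The arm and the picture's edges hid some of the rest, so I didn't check every bystander.

**What went wrong:** an early move ran the last joint to the end of its range and left the tool tilted about 3°. I turned the gripper to a different angle and worked with that tilt for the rest of the job. I saw no problem from it in the grasp or the insertion.

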